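Zero a contour gauge with the fingertips and lock it

ROBOT

A 6-joint arm with a two-finger parallel gripper is mounted at the origin on a cart in front of the work surface, level with it; the furniture and walls round the work are solid. World frame = base frame: x ahead of the robot, y to its left, z up, the work surface at z = 0. Lengths are in mm, angles in rad, forces in N, time in s.
With the tool pointing down it reaches from about 300 to 950 mm from the base axis. Payload 3.1 kg.
Tool frame: the origin (TCP) lies midway between the tips of the shut fingers; the grasp point (between the pads) lies 19 mm behind it; z points along the fingers, y is the line along which they close (so a half turn about z gives the same grasp; the last joint's range is limited). The gripper opens to 85 mm and grips with 20 to 120 N. Pads are 22 mm wide; open, the fingers measure 114 mm over their backs; the gripper's body (76 mm by 85 mm) begins 54 mm behind the grasp point. The pads swing forward as they close: fully open they stand 13 mm farther back than shut.
Start: joints at [-1.338, 0.308, 1.634, -0, 1.2, -0.07], TCP at [186.344, -596.58, 231.272] pointing down, gripper open.
Joint ranges: [-3.06, 3.06], [-0.79, 1.96], [0.05, 2.63], [-1.19, 4.34], [0.05, 2.64], [-2.94, 2.94]. Speed limits (rad/s): [2.79, 2.79, 3.14, 3.14, 3.14, 3.14].

INTERFACE

Orientations are given as a rotation vector (axis times angle).
In Python, from bench import sense, imaging, r gives the robot as it stands. The module is installed in compiled form; this text tells all that it offers.
- The arm moves only by the tool drive_tool, never from a script. Its argument "rows" is text: rows parted by semicolons, each of 4 numbers parted by spaces: the shift along the tool's x, y, z normalised to -1 to 1, where 1 is 20 mm, then the turn about the tool's z normalised to -1 to 1, where 1 is 0.12 rad. A call has 1 to 5 rows; each row shifts and turns the commanded pose from where the row before left it, along the tool's axes as they then stand; what a row does not reach is not made up. A row lasts 1/12 s, in which the tool goes at most 41.7 mm and 7.16 degrees, less where a joint would pass 70% of its speed; a pose out of reach is approached as far as the arm can. A call with a number of a shift or a turn outside -1 to 1 is refused whole. A call with a gripper value outside its range is refused whole. "grip" is the opening, from 0 (shut) to 1 (fully open), set as the call begins (left out, the last holds). The fingers move at their own pace and stop on an object; the grip force is fixed at half the most. Time passes only in rows, so rows that do not move let the fingers close. It gives the time, the measured TCP pose, the force, the opening and the grip force at its end, in the units of the state.
- sense(): the state, without advancing time (a new reading comes with each control period).
- imaging.snapshot(name): name is "side" or "top"; returns a dict with "pixels" (420x560x3 uint8, red, green, blue), "depth" (420x560 float32, mm along the optical axis (not along the pixel's ray), 0 where there is no reading), "K" (3x3 intrinsics, pixels), "k1" (the pictures are not rectified: a ray, as slopes to the right and down, at radius r is drawn at 1 + k1 r^2 times it, then the intrinsics apply), "rvec" (rotation vector, rad) and "tvec" (3), from world to camera coordinates, as OpenCV has them. Camera axes: x right, y down, z forward; pixel columns grow to the right and rows downward; lengths in mm; the calibration is good to about 2 mm. A picture is of the moment at which its call begins.
- r.sign_off(): hands the job in; it is judged then, once.
The state is a dict: "clock": time; "joint_positions": joint angles; "joint_vel": joint speeds; "joint_efforts": joint torques, N m; "position": TCP position; "tcp_rot": TCP orientation; "force": force on the tool from outside, world axes, zero at the start; "moment": the same for the moment, N m; "opening": finger opening in mm; "grip_force": force on a finger pad.
Only numpy, scipy, OpenCV 4.12 (cv2) and the standard library are available. Lean on these libraries where they do the work, as an engineer would, in place of code of your own. Each camera call takes 0.05 s, during which the arm holds its last target. There are 200 camera calls.

TASK

The contour gauge on the steel plate still holds the last profile. Run the closed fingertips along its row of leaves and push every leaf home until all the tips are flush with the front edge of the beam, keeping the lock lever swung out; then push the lock lever round until it lies fully home along the top of the beam. Only push with the fingers: do not shove or lift the plate, and leave the things around it alone.

Things in the scene. Friction and masses are not known exactly. Their poses are not given: they have to be found in the camera images.
- plate: loose steel plate on the bench, 110 (x) x 190 (y) x 20 mm thick, 3.4 kg; origin at the centre of its underside; x points away from the leaf tips to be pushed, y along the gauge, z up. The contour gauge is held to the middle of its top by magnets and does not come off. The plate is held only by its weight: more than about 15 N sideways may slide it
- edge_mid (a point): middle of the straight front edge of the gauge's aluminium beam, 29.5 mm above the bench, 18 mm from the plate's middle in -x; axes as the plate. Beam: 36 deep (x), 152 long (y), 20 to 41 mm above the bench. The row of leaves fills its middle 120 mm; leaves 10 mm tall (24.5 to 34.5 mm above the bench), 85 mm long, round-nosed tips standing out to -x, rear ends out behind
- pivot (a point): pivot of the lock lever on the beam's top, 41 mm above the bench, near its +y end: 4 mm towards +x and 68 mm towards +y from the plate's middle; axes as the plate. Its screw head's top is 50 mm above the bench
- tab (a point): middle of the black thumb tab standing up from the free end of the lock lever, 48 mm from the pivot, 61.5 mm above the bench. Tab 16 mm across, 5.5 mm thick along the lever, 54.5 to 68.5 mm above the bench, on a 13 x 4 mm steel upright; the lever arm is 13 mm wide, 43 to 47 mm above the bench. Axes turn with the lever: -y from pivot to tab
- lock_lever (a joint): lock lever, turning level about the pivot, rad: 0 = locked, pointing to the plate's -y along the top of the beam (a stop); grows counter-clockwise seen from above as it swings out to the rear; 1.57 = straight out behind the beam (plate's +x) above the rear ends of the leaves; 1.7 = stop. Stays where it is left; about 1 N at the tab moves it
- leaf_01 (a joint): leaf 1 of 15, pack of thin dark steel blades 8 mm wide, centred -56 mm along the plate's y from edge_mid: how far its tip stands out in front of the beam's edge, m (0 = flush, a stop; most 0.028); every leaf slides by itself along the plate's x against 0.8 N of friction and stays where it is left; it cannot be moved sideways
- leaf_02 (a joint): leaf 2 of 15, pack of thin dark steel blades 8 mm wide, centred -48 mm along the plate's y from edge_mid: how far its tip stands out in front of the beam's edge, m (0 = flush, a stop; most 0.028)
- leaf_03 (a joint): leaf 3 of 15, pack of thin dark steel blades 8 mm wide, centred -40 mm along the plate's y from edge_mid: how far its tip stands out in front of the beam's edge, m (0 = flush, a stop; most 0.028)
- leaf_04 (a joint): leaf 4 of 15, pack of thin dark steel blades 8 mm wide, centred -32 mm along the plate's y from edge_mid: how far its tip stands out in front of the beam's edge, m (0 = flush, a stop; most 0.028)
- leaf_05 (a joint): leaf 5 of 15, pack of thin dark steel blades 8 mm wide, centred -24 mm along the plate's y from edge_mid: how far its tip stands out in front of the beam's edge, m (0 = flush, a stop; most 0.028)
- leaf_06 (a joint): leaf 6 of 15, pack of thin dark steel blades 8 mm wide, centred -16 mm along the plate's y from edge_mid: how far its tip stands out in front of the beam's edge, m (0 = flush, a stop; most 0.028)
- leaf_07 (a joint): leaf 7 of 15, pack of thin dark steel blades 8 mm wide, centred -8 mm along the plate's y from edge_mid: how far its tip stands out in front of the beam's edge, m (0 = flush, a stop; most 0.028)
- leaf_08 (a joint): leaf 8 of 15, pack of thin dark steel blades 8 mm wide, centred +0 mm along the plate's y from edge_mid: how far its tip stands out in front of the beam's edge, m (0 = flush, a stop; most 0.028)
- leaf_09 (a joint): leaf 9 of 15, pack of thin dark steel blades 8 mm wide, centred +8 mm along the plate's y from edge_mid: how far its tip stands out in front of the beam's edge, m (0 = flush, a stop; most 0.028)
- leaf_10 (a joint): leaf 10 of 15, pack of thin dark steel blades 8 mm wide, centred +16 mm along the plate's y from edge_mid: how far its tip stands out in front of the beam's edge, m (0 = flush, a stop; most 0.028)
- leaf_11 (a joint): leaf 11 of 15, pack of thin dark steel blades 8 mm wide, centred +24 mm along the plate's y from edge_mid: how far its tip stands out in front of the beam's edge, m (0 = flush, a stop; most 0.028)
- leaf_12 (a joint): leaf 12 of 15, pack of thin dark steel blades 8 mm wide, centred +32 mm along the plate's y from edge_mid: how far its tip stands out in front of the beam's edge, m (0 = flush, a stop; most 0.028)
- leaf_13 (a joint): leaf 13 of 15, pack of thin dark steel blades 8 mm wide, centred +40 mm along the plate's y from edge_mid: how far its tip stands out in front of the beam's edge, m (0 = flush, a stop; most 0.028)
- leaf_14 (a joint): leaf 14 of 15, pack of thin dark steel blades 8 mm wide, centred +48 mm along the plate's y from edge_mid: how far its tip stands out in front of the beam's edge, m (0 = flush, a stop; most 0.028)
- leaf_15 (a joint): leaf 15 of 15, pack of thin dark steel blades 8 mm wide, centred +56 mm along the plate's y from edge_mid: how far its tip stands out in front of the beam's edge, m (0 = flush, a stop; most 0.028)
- wood_sample: bystander: loose flat wooden block 70 x 130 x 19 mm lying on the bench, origin at the centre of its underside. (Not listed: a fixed belt sander over 0.5 m tall on a 30 mm high board stands to the right of the plate and behind it; x > 0.45 with y < 0.03 m and x > 0.58 with y < 0.13 m are taken: come to the plate from the front)
- tape_roll: bystander: loose roll of masking tape, 100 mm across, 25 mm high, lying flat, origin at the centre of its underside
- marker: bystander: loose black marker pen 12 x 130 x 13 mm lying on the bench, long axis y, origin at the centre of its underside
- pocket_tape: bystander: loose pocket tape measure 37 x 80 x 62 mm standing on the bench, origin at the centre of its underside

How it is judged:
By the outcome, as a careful person would: the job done as asked, in the order asked, and still so for the second after the job is handed in, with the robot touching nothing.
It also fails if it takes over 64 s, if anything falls off the work surface, if the arm or the gripper's body presses on something with over 40 N, if the wrist force passes 120 N, or if a joint passes its speed limit or range.

## Working session

There is one attempt and no reset: what is moved stays moved. The work goes in short steps, Python scripts to look and compute and a tool call to move; the robot and the scene stay as the last step left them, time stands still between calls to the robot, and variables do not carry over. Pictures are saved under pics/ and viewed, at most 10 in all, crops included, and the job is handed in when it is done.

Besides the shell and the picture viewer there is one more tool, called after "Emit:" as name(argument=value, ...) on one line, values as JSON. drive_tool: Moves the arm, as the interface text tells. Scaled input: -1 to 1 covers 20 mm each way for a shift and 0.12 rad each way for a turn. Its arguments: {"type":"object","properties":{"rows":{"type":"string"},"grip":{"type":"number"}},"required":["rows"]}

```bash
mkdir -p pics
cat > h.py <<'E'
import numpy as np, cv2
from bench import sense, imaging, r
def snap(n,f=None):
    s=imaging.snapshot(n)
    if f: cv2.imwrite(f'pics/{f}.png',s['pixels'][:,:,::-1])
    np.savez(f'last_{n}.npz',**s); return s
def dist(s): return np.array([s['k1'],0,0,0,0],float)
def cam(s):
    R=cv2.Rodrigues(np.array(s['rvec'],float))[0]; t=np.array(s['tvec'],float).ravel(); return R,-R.T@t
def onz(s,uv,z):
    uv=np.array(uv,float).reshape(-1,1,2)
    n=cv2.undistortPointsIter(uv,np.array(s['K'],float),dist(s),None,None,(3,50,1e-9)).reshape(-1,2)
    R,C=cam(s); d=np.c_[n,np.ones(len(n))]@R
    return C+d*((z-C[2])/d[:,2])[:,None]
def cloud(s):
    v,u=np.mgrid[:420,:560]; n=cv2.undistortPointsIter(np.stack([u,v],-1).reshape(-1,1,2).astype(float),np.array(s['K'],float),dist(s),None,None,(3,50,1e-9)).reshape(-1,2)
    R,C=cam(s); return (C+(np.c_[n,np.ones(len(n))]*s['depth'].reshape(-1,1))@R).reshape(420,560,3)
def proj(s,P): return cv2.projectPoints(np.array(P,float).reshape(-1,1,3),np.array(s['rvec'],float),np.array(s['tvec'],float),np.array(s['K'],float),dist(s))[0].reshape(-1,2)
E
python3 - <<'E'
from h import *
for n in('top','side'):
    s=snap(n,n+'0'); print(n,s['K'].tolist(),s['k1'],cam(s)[1])
print(sense())
E
```

```text
top [[497.8013193524962, 0.0, 286.5866405958364], [0.0, 497.8013193524962, 202.6070945486308], [0.0, 0.0, 1.0]] -0.18516625415416915 [ 364.9455841    98.00936997 1069.16583645]
side [[489.4947743537766, 0.0, 277.32887578304343], [0.0, 489.4947743537766, 218.452529528945], [0.0, 0.0, 1.0]] -0.019504022697998634 [128.45712432 844.11899789 674.72952632]
{'clock': 0.1, 'joint_positions': array([-1.33771940e+00,  3.08908027e-01,  1.63505479e+00, -1.69348524e-06,
        1.19969669e+00, -6.96801201e-02]), 'joint_vel': array([-5.87092700e-04, -3.00567890e-03, -3.22295167e-03,  1.25556401e-06,
       -1.74223418e-04, -2.35158670e-04]), 'joint_efforts': array([-6.15376916e-05, -4.16405976e+01, -2.77645057e+01, -1.00922643e-04,
        4.00800825e-03,  9.25531822e-06]), 'position': array([ 186.15951566, -595.85628976,  230.17020673]), 'tcp_rot': array([-3.10362939e+00, -4.73445751e-01,  2.67242560e-04]), 'force': array([0.20578901, 0.12942209, 0.83611112]), 'moment': array([ 0.05454077, -0.02635392,  0.0086715 ]), 'grip_force': 0.0, 'opening': 85.42274631163895}
```

View pics/top0.png

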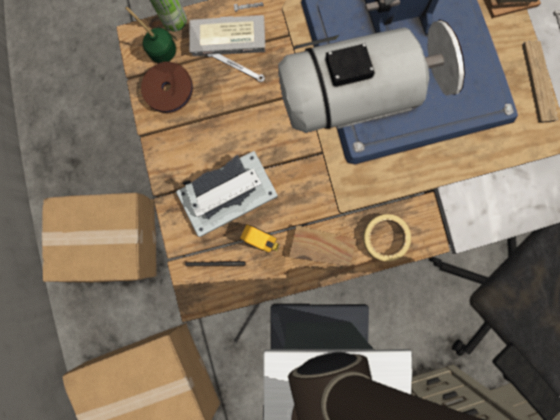

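View pics/side0.png

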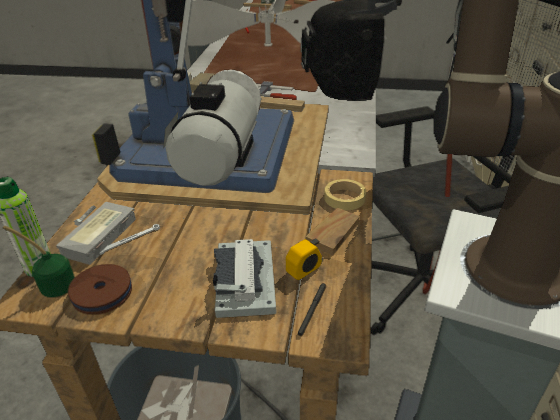

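The top view shows the plate around (227,193), the yellow tape measure at (260,238), and the marker at (215,263). The side view shows the gauge at (245,278). I'll enlarge crops of both.

Run:
```python
from h import *
a=cv2.imread('pics/top0.png')[140:280,160:290]; b=cv2.imread('pics/side0.png')[225:330,195:335]
a=cv2.resize(a,None,fx=4.2,fy=4.2,interpolation=cv2.INTER_CUBIC)[:590]; b=cv2.resize(b,None,fx=5,fy=5,interpolation=cv2.INTER_CUBIC)
cv2.imwrite('pics/topc.png',a);cv2.imwrite('pics/sidec.png',b)
for n in('top','side'):
    s=dict(np.load(f'last_{n}.npz')); P=cloud(s); 
    d=s['depth']; print(n,(d>0).mean())
    for uv in [(227,193),(260,238),(215,263)] if n=='top' else [(245,278),(302,258)]: print(uv,P[uv[1],uv[0]].round(1))
```

```text
top 0.9957993197278912
(227, 193) [484.9 234.9  44.1]
(260, 238) [391.3 164.   63.2]
(215, 263) [338.8 263.2   9.9]
side 0.9618877551020408
(245, 278) [465.  274.   40.9]
(302, 258) [382.8 195.6  54.5]
```

View pics/topc.png

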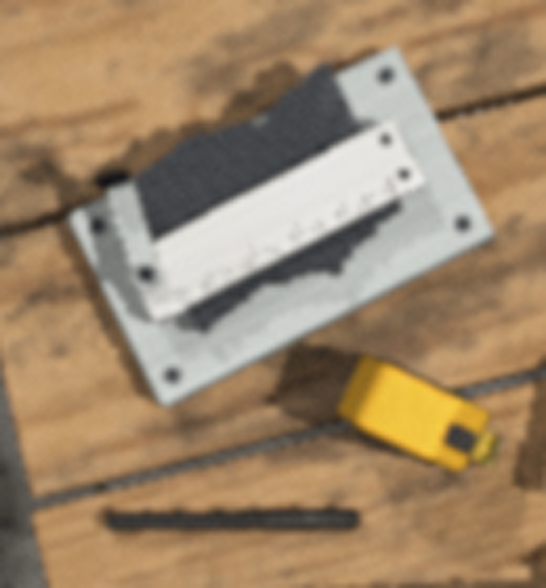

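View pics/sidec.png

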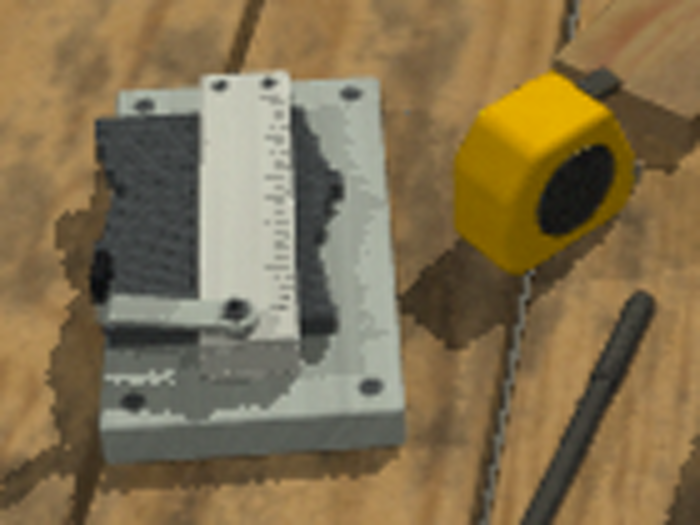

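The top crop gives plate corners at crop pixels (397,47), (493,238), (163,403) and (70,212). The beam is white, the leaves stand out to the front, and the lever points straight back with its tab near (112,178). The side crop agrees. Next I'll measure the pose from both views.

```bash
cat > pose.py <<'E'
from h import *
def edges(s,P0,yaw,z,hx,hy,sides,rng=8,zs=None):
    # refine the rect edges: sample gray profile across predicted edges, take max gradient; return world pts offset
    g=cv2.GaussianBlur(cv2.cvtColor(s['pixels'],cv2.COLOR_RGB2GRAY),(0,0),.7).astype(np.float32)
    c,si=np.cos(yaw),np.sin(yaw);ex=np.array([c,si,0]);ey=np.array([-si,c,0]);out={}
    for k in sides:
        n,t,h,l=(ex,ey,hx,hy) if k[1]=='x' else (ey,ex,hy,hx)
        sg=1 if k[0]=='+' else -1; o=np.arange(-rng,rng+.01,.5)
        res=[]
        for a in np.linspace(-.85,.85,35)*l:
            P=[np.r_[P0,z]+n*sg*(h+q)+t*a for q in o]
            uv=proj(s,P).astype(np.float32); pr=cv2.remap(g,uv[:,:1],uv[:,1:],1).ravel()
            d=np.abs(np.gradient(pr)); i=d.argmax(); res.append((a,sg*o[i],d[i]))
        res=np.array(res); m=np.median(res[:,1]); ok=abs(res[:,1]-m)<2
        p=np.polyfit(res[ok,0],res[ok,1],1); out[k]=(round(p[1],2),round(p[0],4),ok.sum())
    return out
E
python3 - <<'E'
from pose import *
t=dict(np.load('last_top.npz'));s=dict(np.load('last_side.npz'))
T=lambda L:np.array(L)/4.2+[160,140]-.38; S=lambda L:np.array(L)/5+[195,225]-.4
c=onz(t,T([(397,47),(493,238),(163,403),(70,212)]),20);print('plate top',c.round(1).tolist(),c.mean(0))
e=(c[0]+c[1]-c[2]-c[3]);print(np.degrees(np.arctan2(e[1],e[0])))
c2=onz(s,S([(118,92),(382,78),(404,412),(100,435)]),20);print('plate side',c2.round(1).tolist(),c2.mean(0))
for nm,u in(('T',T([(390,122),(425,185),(160,320)])),):print('beam',onz(t,u,41).round(1).tolist())
print('beam side',onz(s,S([(202,76),(290,72),(298,338),(200,342)]),41).round(1).tolist())
# holes/pivot triangulation checks
for n,a,b in(('pivot',(146,273),(237,309)),('tab',(112,178),(101,275)),('screwA',(386,138),(220,85)),('screwB',(404,174),(268,83)),('hole',(172,375),(370,386)),('hole2',(386,75),(145,105)),('hole3',(462,222),(351,93))):
    A=onz(t,T([a]),0)[0]; B=onz(s,S([b]),0)[0];C1=cam(t)[1];C2=cam(s)[1]
    d1=A-C1;d2=B-C2;x=np.linalg.lstsq(np.c_[d1,-d2],C2-C1,rcond=None)[0];p,q=C1+d1*x[0],C2+d2*x[1];print(n,((p+q)/2).round(1),np.linalg.norm(p-q).round(1))
for n in(t,s):
    P=cloud(n).reshape(-1,3);px=n['pixels'].reshape(-1,3).astype(int)
    m=(abs(P[:,2]-41)<3)&(px.min(1)>110)&(abs(P[:,0]-480)<120)&(abs(P[:,1]-240)<130)&(px.max(1)-px.min(1)<30)
    r_=cv2.minAreaRect(P[m,:2].astype(np.float32));print('cloudbeam',m.sum(),r_,np.median(P[m],0))
    m=(P[:,2]>52)&(P[:,2]<72)&(P[:,0]>420)&(abs(P[:,0]-500)<100)&(abs(P[:,1]-260)<120);print('tab cloud',m.sum(),P[m].mean(0) if m.any() else '')
E
```

```text
plate top [[579.1, 181.2, 20.0], [481.0, 131.5, 20.0], [396.7, 297.9, 20.0], [493.8, 348.3, 20.0]] [487.64719269 239.72360017  20.        ]
-63.04291388571796
plate side [[575.8, 183.9, 20.0], [477.7, 132.8, 20.0], [391.7, 300.2, 20.0], [486.9, 352.7, 20.0]] [483.03215894 242.40788374  20.        ]
beam [[536.7, 182.6, 41.0], [505.0, 164.8, 41.0], [437.2, 296.2, 41.0]]
beam side [[534.8, 182.9, 41.0], [502.8, 166.7, 41.0], [433.0, 300.2, 41.0], [464.5, 315.7, 41.0]]
pivot [458.4 301.8  47.5] 3.6
tab [504.2 317.2  60.9] 3.2
screwA [527.5 184.   39.7] 2.8
screwB [509.8 175.   39.5] 2.0
hole [409.8 293.3  19.3] 2.4
hole2 [563.4 186.2  19. ] 2.9
hole3 [487.5 146.6  19.5] 3.5
cloudbeam 1045 ((500.57275390625, 246.53292846679688), (67.27997589111328, 149.99850463867188), 26.894197463989258) [489.52311486 237.38933296  40.96474085]
tab cloud 32 [500.63598118 314.30472368  65.15337083]
cloudbeam 884 ((495.6484375, 246.3642578125), (63.71280288696289, 151.66510009765625), 26.385963439941406) [484.12584295 242.46446367  40.3431277 ]
tab cloud 43 [500.44445493 319.95112907  63.2236853 ]
```

Run:
```python
from pose import *
t=dict(np.load('last_top.npz'));s=dict(np.load('last_side.npz'))
y=np.radians(27)
for n,c in((t,[487.6,239.7]),(s,[483.5,242.4])):
    print(edges(n,c,y,20,55,95,['-x','+y','-y'],5), edges(n,c,y,41,18,76,['-x','+x','-y'],4))
# tape measure, yellow cloud in plate frame; leaf extents
P=cloud(t);hsv=cv2.cvtColor(t['pixels'],cv2.COLOR_RGB2HSV)
R=np.array([[np.cos(y),np.sin(y)],[-np.sin(y),np.cos(y)]])
m=(hsv[...,0]>18)&(hsv[...,0]<32)&(hsv[...,1]>190)&(P[...,2]>10);m[:, :235]=0;m[:,285:]=0;m[:220]=0;m[262:]=0
q=(P[m][:,:2]-[487.6,239.7])@R.T;print('tape',m.sum(),q.min(0),q.max(0),P[m][:,2].max())
v=t['pixels'].max(2);m=(abs(P[...,2]-34.5)<4)&(v<100)
q=(P[m][:,:2]-[487.6,239.7])@R.T
for yy in range(-56,60,8):
    k=(abs(q[:,1]-yy)<4)&(q[:,0]<-18)&(q[:,0]>-55);print(yy,k.sum(),q[k,0].min().round(1) if k.any() else '',end='; ')
```

```text
{'-x': (np.float64(0.58), np.float64(-0.0122), np.int64(33)), '+y': (np.float64(0.24), np.float64(0.0228), np.int64(35)), '-y': (np.float64(0.61), np.float64(0.0131), np.int64(35))} {'-x': (np.float64(-0.83), np.float64(-0.0166), np.int64(33)), '+x': (np.float64(0.71), np.float64(-0.0139), np.int64(34)), '-y': (np.float64(1.55), np.float64(-0.0175), np.int64(23))}
{'-x': (np.float64(0.64), np.float64(-0.012), np.int64(32)), '+y': (np.float64(-1.96), np.float64(0.0113), np.int64(32)), '-y': (np.float64(-1.13), np.float64(0.0087), np.int64(18))} {'-x': (np.float64(0.37), np.float64(-0.0162), np.int64(35)), '+x': (np.float64(0.06), np.float64(-0.0188), np.int64(31)), '-y': (np.float64(0.19), np.float64(0.029), np.int64(20))}
tape 191 [-173.61208473  -70.5633362 ] [-84.35849683  10.93678531] 1069.165836454796
-56 5 -22.1; -48 6 -23.0; -40 10 -26.0; -32 15 -26.7; -24 18 -30.5; -16 27 -36.0; -8 21 -31.6; 0 17 -28.9; 8 16 -27.7; 16 9 -24.9; 24 12 -25.2; 32 15 -27.9; 40 16 -28.6; 48 17 -30.3; 56 20 -32.3;
```

Emit:
drive_tool(rows="0 0 0 -0.7; 0 0 0 -0.7", grip=0)

```text
clock: 0.27
position: [186.2, -596.1, 230.4]
tcp_rot: [-3.052, -0.738, -0.0]
force: [-0.6, 0.5, -0.7]
opening: 64.1
grip_force: 0.0
```

Emit:
drive_tool(rows="0.79 -0.99 0 -0.1; 0.79 -0.99 0 0; 0.79 -0.99 0 0; 0.79 -0.99 0 0; 0.79 -0.99 0 0")

```text
clock: 0.68
position: [210.5, -470.6, 230.5]
tcp_rot: [-3.049, -0.75, 0.0]
force: [-0.0, 0.1, 0.5]
opening: 0.6
grip_force: 0.0
```

Emit:
drive_tool(rows="0.79 -0.99 0 0; 0.79 -0.99 0 0; 0.79 -0.99 0 0; 0.79 -0.99 0 0; 0.79 -0.99 0 0")

```text
clock: 1.1
position: [234.5, -346.3, 230.8]
tcp_rot: [-3.05, -0.75, 0.0]
force: [0.4, 0.5, -0.6]
opening: 0.1
grip_force: 0.0
```

Emit:
drive_tool(rows="0.79 -0.99 0 0; 0.79 -0.99 0 0; 0.79 -0.99 0 0; 0.79 -0.99 0 0; 0.79 -0.99 0 0")

```text
clock: 1.52
position: [258.4, -222.1, 230.9]
tcp_rot: [-3.05, -0.75, 0.0]
force: [0.6, 0.7, 0.6]
opening: -0.1
grip_force: 0.0
```

Emit:
drive_tool(rows="0.79 -0.99 0 0; 0.79 -0.99 0 0; 0.79 -0.99 0 0; 0.79 -0.99 0 0; 0.79 -0.99 0 0")

```text
clock: 1.93
position: [282.3, -97.9, 231.0]
tcp_rot: [-3.051, -0.75, -0.0]
force: [0.1, 0.2, 0.1]
opening: -0.0
grip_force: 0.0
```

Emit:
drive_tool(rows="0.79 -0.99 0 0; 0.79 -0.99 0 0; 0.79 -0.99 0 0; 0.79 -0.99 0 0")

```text
clock: 2.27
position: [301.6, 1.6, 231.1]
tcp_rot: [3.05, 0.751, 0.0]
force: [0.7, 0.7, 0.2]
opening: -0.1
grip_force: 0.0
```

Emit:
drive_tool(rows="0.98 -0.85 0 0; 0.98 -0.85 0 0; 0.98 -0.85 0 0; 0.98 -0.85 0 0; 0.98 -0.85 0 0")

```text
clock: 2.68
position: [349.0, 122.4, 231.0]
tcp_rot: [3.05, 0.752, -0.001]
force: [0.2, -0.9, 0.5]
opening: 0.0
grip_force: 0.0
```

Emit:
drive_tool(rows="0.98 -0.85 0 0; 0.98 -0.85 0 0; 0.98 -0.85 0 0; 0.98 -0.85 0 0; 0.98 -0.85 0 0")

```text
clock: 3.1
position: [396.4, 243.0, 230.7]
tcp_rot: [3.05, 0.752, -0.001]
force: [0.4, -0.4, -0.0]
opening: -0.2
grip_force: 0.0
```

Emit:
drive_tool(rows="0 0 0 0; 0 0 0 0")

```text
clock: 3.27
position: [396.3, 242.5, 230.7]
tcp_rot: [3.049, 0.754, -0.002]
force: [0.2, -0.5, 0.5]
opening: 0.1
grip_force: 0.0
```

Emit:
drive_tool(rows="0.2 -0.2 1 0; 0.2 -0.2 1 0; 0.2 -0.2 1 0; 0.2 -0.2 1 0; 0.1 0 1 0")

```text
clock: 3.68
position: [404.5, 263.7, 130.4]
tcp_rot: [3.051, 0.75, -0.001]
force: [-0.6, -0.3, -0.8]
opening: -0.2
grip_force: 0.0
```

Emit:
drive_tool(rows="0 0 1 0; 0 0 1 0; 0 0 1 0; 0 0 0.5 0; 0 0 0 0")

```text
clock: 4.1
position: [402.4, 262.2, 58.9]
tcp_rot: [3.049, 0.749, -0.01]
force: [-0.2, -0.6, 0.6]
opening: -0.3
grip_force: 0.0
```

Run:
```python
from h import *
t=snap('top');s=snap('side')
a=cv2.resize(t['pixels'][140:265,150:285],None,fx=2.9,fy=2.9,interpolation=2)
b=cv2.resize(s['pixels'][195:330,200:335],None,fx=2.9,fy=2.9,interpolation=2)
h=max(a.shape[0],b.shape[0]);c=np.zeros((h,a.shape[1]+b.shape[1],3),np.uint8);c[:a.shape[0],:a.shape[1]]=a;c[:b.shape[0],a.shape[1]:]=b
cv2.imwrite('pics/p1.png',c[:,:,::-1]);print(sense()['position'])
```

```text
[404.9536008  263.81353178  61.46520749]
```

View pics/p1.png

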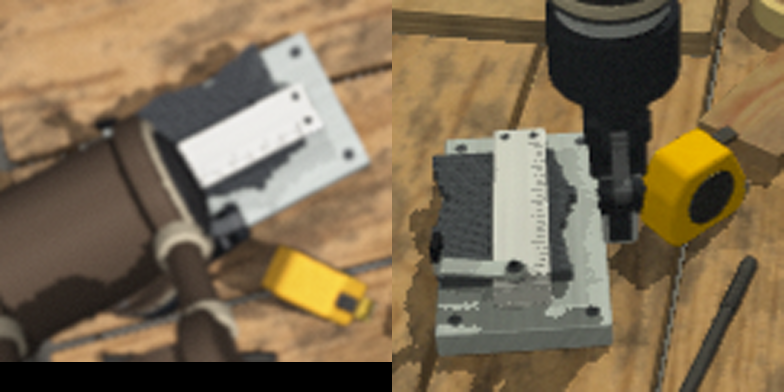

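The side view shows the closed fingertips in front of the leaves, clear of the yellow tape, with the tip bottom at crop (620,240). I'll compare that pixel with the projected TCP.

Run:
```python
from h import *
s=dict(np.load('last_side.npz'))
print(proj(s,sense()['position']), 'seen ~',(620-392)/2.9+200,195+238/2.9)
P=cloud(s); px=s['pixels'].astype(int)
m=(P[...,2]>62)&(P[...,2]<90)&(abs(P[...,0]-405)<40)&(abs(P[...,1]-264)<45)&(px.max(2)<90)
y=np.radians(27.8);R=np.array([[np.cos(y),np.sin(y)],[-np.sin(y),np.cos(y)]])
for lo in range(60,90,5):
    k=m&(P[...,2]>lo)&(P[...,2]<lo+5);q=(P[k][:,:2]-sense()['position'][:2])@R.T
    print(lo,k.sum(),q.min(0).round(1),q.max(0).round(1)) if k.any() else 0
```

```text
[[276.51778451 275.18015121]] seen ~ 278.62068965517244 277.0689655172414
60 3 [-13.2   5.4] [3.2 8.5]
65 7 [-9.2 11.4] [ 1.5 14.1]
70 16 [-7.3  5.2] [ 4.6 15.3]
75 20 [-9.2  6.8] [ 4.6 17.4]
80 16 [-9.3  7.7] [ 8.  16.3]
85 19 [-11.4   8.6] [ 3.  15.6]
```

Emit:
drive_tool(rows="0 0 0.9 0; 0 0 0.9 0; 0 0 0 0; 0 0 0 0")

```text
clock: 4.53
position: [405.1, 264.3, 25.9]
tcp_rot: [3.05, 0.751, -0.0]
force: [-0.4, -0.6, -0.2]
opening: -0.3
grip_force: 0.0
```

Emit:
drive_tool(rows="0.4 0 0 0; 0.4 0 0 0; 0.2 0 0 0; 0 0 0 0; 0 0 0 0")

```text
clock: 4.95
position: [423.9, 274.3, 26.0]
tcp_rot: [-3.05, -0.751, -0.003]
force: [-0.2, 0.3, -0.4]
opening: -0.0
grip_force: 0.0
```

Emit:
drive_tool(rows="0.1 0 0 0; 0.1 0 0 0; 0.1 0 0 0; 0 0 0 0; 0 0 0 0")

```text
clock: 5.37
position: [427.9, 276.4, 25.1]
tcp_rot: [3.05, 0.751, -0.001]
force: [-0.9, -0.9, 0.5]
opening: -0.2
grip_force: 0.5
```

Emit:
drive_tool(rows="0.05 0 0 0; 0.05 0 0 0; 0 0 0 0; 0 0 0 0")

```text
clock: 5.7
position: [429.8, 277.3, 25.2]
tcp_rot: [3.05, 0.751, -0.0]
force: [-1.1, 0.4, -1.6]
opening: 0.0
grip_force: 0.7
```

Emit:
drive_tool(rows="0.05 0 0 0; 0.05 0 0 0; 0 0 0 0")

```text
clock: 5.95
position: [431.7, 278.4, 25.2]
tcp_rot: [-3.05, -0.751, 0.0]
force: [-1.4, -0.2, -0.2]
opening: 0.1
grip_force: 0.6
```

Emit:
drive_tool(rows="0.05 0 0 0; 0 0 0 0; 0 0 0 0")

```text
clock: 6.2
position: [432.6, 278.8, 25.2]
tcp_rot: [-3.05, -0.751, -0.0]
force: [-1.8, -0.1, -0.3]
opening: 0.1
grip_force: 0.6
```

Emit:
drive_tool(rows="0.05 0 0 0; 0 0 0 0; 0 0 0 0")

```text
clock: 6.45
position: [433.4, 279.2, 25.2]
tcp_rot: [-3.05, -0.751, 0.0]
force: [-1.1, -0.9, -1.8]
opening: -0.3
grip_force: 0.7
```

Emit:
drive_tool(rows="0.05 0 0 0; 0 0 0 0; 0 0 0 0")

```text
clock: 6.7
position: [433.4, 279.3, 25.2]
tcp_rot: [3.05, 0.751, -0.003]
force: [-5.1, -0.8, 2.7]
opening: 0.2
grip_force: 2.4
```

Emit:
drive_tool(rows="0.05 0 0 0; 0 0 0 0; 0 0 0 0")

```text
clock: 6.95
position: [433.4, 279.2, 25.0]
tcp_rot: [3.049, 0.751, -0.007]
force: [-6.0, -2.3, 5.2]
opening: -0.1
grip_force: 3.4
```

Emit:
drive_tool(rows="0.03 0 0 0; 0 0 0 0; 0 0 0 0")

```text
clock: 7.2
position: [433.3, 279.2, 24.9]
tcp_rot: [3.049, 0.751, -0.009]
force: [-6.3, -3.3, 5.2]
opening: -0.0
grip_force: 3.9
```

Emit:
drive_tool(rows="-0.62 0 0 0; -0.61 0 0 0; 0 0.8 0 0; 0.55 0 0 0; 0.5 0 0 0")

```text
clock: 7.62
position: [441.1, 264.4, 25.6]
tcp_rot: [3.051, 0.75, 0.003]
force: [-1.4, -2.5, -1.1]
opening: -0.3
grip_force: 1.4
```

Emit:
drive_tool(rows="0 0 0 0; 0.05 0 0 0; 0.05 0 0 0; 0.05 0 0 0; 0 0 0 0")

```text
clock: 8.03
position: [441.3, 265.4, 25.0]
tcp_rot: [3.049, 0.752, -0.005]
force: [-3.5, -2.8, 4.4]
opening: 0.1
grip_force: 2.5
```

Emit:
drive_tool(rows="-0.6 0 0 0; -0.6 0 0 0; 0 0.8 0 0; 0.55 0 0 0; 0.5 0 0 0")

```text
clock: 8.45
position: [448.2, 250.7, 25.5]
tcp_rot: [-3.05, -0.75, -0.003]
force: [-1.1, -2.3, 0.1]
opening: 0.0
grip_force: 1.4
```

Emit:
drive_tool(rows="0 0 0 0; 0.05 0 0 0; 0.05 0 0 0; 0.05 0 0 0; 0 0 0 0")

```text
clock: 8.87
position: [448.9, 251.6, 25.1]
tcp_rot: [3.05, 0.751, -0.004]
force: [-4.3, -1.9, 2.9]
opening: 0.0
grip_force: 2.2
```

Emit:
drive_tool(rows="-0.6 0 0 0; -0.6 0 0 0; 0 0.8 0 0; 0.55 0 0 0; 0.5 0 0 0")

```text
clock: 9.28
position: [455.3, 236.1, 25.3]
tcp_rot: [-3.051, -0.75, -0.002]
force: [-1.8, -1.8, -0.4]
opening: 0.1
grip_force: 1.4
```

Emit:
drive_tool(rows="0 0 0 0; 0.05 0 0 0; 0.05 0 0 0; 0.05 0 0 0; 0 0 0 0")

```text
clock: 9.7
position: [456.5, 237.4, 25.1]
tcp_rot: [3.05, 0.751, -0.003]
force: [-2.6, -2.3, 2.2]
opening: 0.1
grip_force: 2.0
```

Emit:
drive_tool(rows="-0.6 0 0 0; -0.6 0 0 0; 0 0.8 0 0; 0.57 0 0 0; 0.5 0 0 0")

```text
clock: 10.12
position: [462.7, 222.0, 25.2]
tcp_rot: [3.051, 0.75, 0.0]
force: [-1.7, -3.0, -0.7]
opening: 0.1
grip_force: 1.4
```

Emit:
drive_tool(rows="0 0 0 0; 0.05 0 0 0; 0.05 0 0 0; 0.05 0 0 0; 0 0 0 0")

```text
clock: 10.53
position: [463.9, 223.2, 25.1]
tcp_rot: [3.05, 0.752, -0.005]
force: [-3.1, -3.3, 4.0]
opening: 0.5
grip_force: 2.3
```

Emit:
drive_tool(rows="-0.6 0 0 0; -0.6 0 0 0; 0 0.8 0 0; 0.57 0 0 0; 0.5 0 0 0")

```text
clock: 10.95
position: [470.7, 208.2, 25.4]
tcp_rot: [-3.051, -0.75, -0.001]
force: [-1.4, -2.7, -1.5]
opening: 0.2
grip_force: 1.4
```

Emit:
drive_tool(rows="0 0 0 0; 0.05 0 0 0; 0.05 0 0 0; 0.05 0 0 0; 0 0 0 0")

```text
clock: 11.37
position: [471.5, 209.2, 25.1]
tcp_rot: [3.05, 0.752, -0.005]
force: [-3.9, -3.4, 3.8]
opening: 0.3
grip_force: 2.5
```

Emit:
drive_tool(rows="-0.6 0 0 0; -0.6 0 0 0; 0 0.8 0 0; 0.57 0 0 0; 0.5 0 0 0")

```text
clock: 11.78
position: [478.7, 194.4, 25.5]
tcp_rot: [-3.05, -0.75, -0.002]
force: [-2.1, -2.8, -1.7]
opening: 0.0
grip_force: 1.4
```

Emit:
drive_tool(rows="0 0 0 0; 0.05 0 0 0; 0.05 0 0 0; 0.05 0 0 0; 0 0 0 0")

```text
clock: 12.2
position: [479.3, 195.3, 25.0]
tcp_rot: [3.05, 0.752, -0.005]
force: [-3.9, -3.2, 3.3]
opening: -0.4
grip_force: 2.4
```

Emit:
drive_tool(rows="-0.6 0 0 0; -0.6 0 0 0; 0 0.9 0 0; 0.57 0 0 0; 0.5 0 0 0")

```text
clock: 12.62
position: [487.8, 178.6, 25.5]
tcp_rot: [-3.051, -0.749, -0.003]
force: [-1.0, -2.0, -0.6]
opening: 0.1
grip_force: 1.0
```

Emit:
drive_tool(rows="0 0 0 0; 0.05 0 0 0; 0.05 0 0 0; 0.05 0 0 0; 0 0 0 0")

```text
clock: 13.03
position: [488.3, 179.8, 25.0]
tcp_rot: [3.05, 0.752, -0.004]
force: [-4.7, -2.9, 2.9]
opening: 0.0
grip_force: 2.0
```

Emit:
drive_tool(rows="-0.8 0 0 0; -0.8 0 -0.1 0; 0 0 -1 0; 0 0 -1 0; 0 0 -1 0")

```text
clock: 13.45
position: [461.4, 165.5, 87.8]
tcp_rot: [-3.05, -0.751, -0.003]
force: [1.3, -0.2, -0.9]
opening: 0.1
grip_force: 0.0
```

Emit:
drive_tool(rows="0 0 -1 0; 0 0 -1 0; 0 0 -1 0; 0 0 0 0; 0 0 0 0")

```text
clock: 13.87
position: [463.0, 165.9, 148.8]
tcp_rot: [-3.05, -0.751, -0.009]
force: [0.1, 0.3, -1.0]
opening: -0.1
grip_force: 0.0
```

Run:
```python
from h import *
t=snap('top');s=snap('side')
a=cv2.resize(t['pixels'][140:260,170:285],None,fx=2.8,fy=2.8,interpolation=2)
b=cv2.resize(s['pixels'][230:325,205:300],None,fx=4.6,fy=4.6,interpolation=2)
h=max(a.shape[0],b.shape[0]);c=np.zeros((h,a.shape[1]+b.shape[1],3),np.uint8);c[:a.shape[0],:a.shape[1]]=a;c[:b.shape[0],a.shape[1]:]=b
cv2.imwrite('pics/p2.png',c[:,:,::-1]);print(c.shape,sense()['position'])
```

```text
(437, 759, 3) [460.72651529 165.16231436 146.46421712]
```

View pics/p2.png

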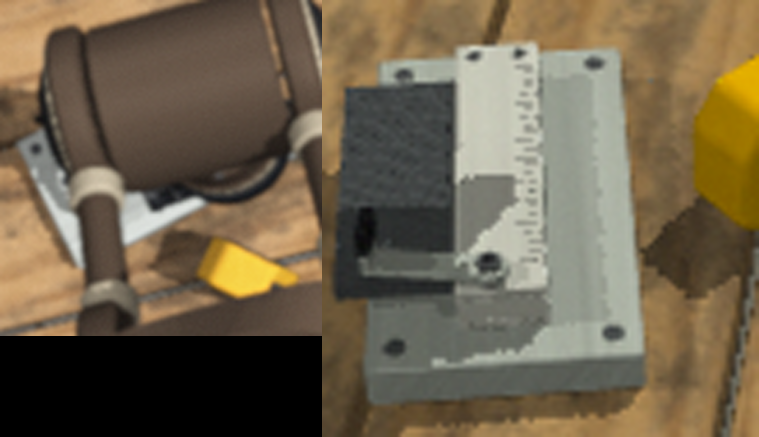

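All leaves are flush: the rear ends line up along crop x≈345 and nothing shows in front of the beam. The lever is still swung out, with its tab at crop (367,232). Next I'll go round to the +y side of the tab and turn the tool to match the lever.

Emit:
drive_tool(rows="0.73 -1 0 0; 0.73 -1 0 0; 0.73 -1 0 0; 0.73 -1 0 0; 0.73 -1 0 0")

```text
clock: 14.38
position: [478.4, 288.2, 145.1]
tcp_rot: [3.05, 0.751, -0.005]
force: [0.9, -0.6, -0.1]
opening: -0.2
grip_force: 0.0
```

Emit:
drive_tool(rows="0.73 -1 0 0; 0.73 -1 0 0; 0.71 -1 0 0; 0 0 0 -1; 0 0 0 -1")

```text
clock: 14.8
position: [489.0, 362.0, 144.9]
tcp_rot: [2.934, 1.122, -0.004]
force: [-0.0, 0.0, 0.2]
opening: -0.3
grip_force: 0.0
```

Emit:
drive_tool(rows="0 0 0 -1; 0 0 0 -1; 0 0 0 -1; 0 0 0 -1; 0 0 0 -1")

```text
clock: 15.22
position: [488.8, 360.3, 144.8]
tcp_rot: [-2.473, -1.937, 0.005]
force: [0.0, -0.5, 0.5]
opening: -0.2
grip_force: 0.0
```

Emit:
drive_tool(rows="0 0 0 -1; 0 0 0 -1; 0 0 0 -1; 0 0 0 -1; 0 0 0 -0.75")

```text
clock: 15.63
position: [488.9, 360.3, 144.8]
tcp_rot: [-1.829, -2.553, 0.005]
force: [-0.2, -0.1, 0.3]
opening: -0.1
grip_force: 0.0
```

Emit:
drive_tool(rows="0 0 0 0; 0 0 0 0; 0 0 0 0")

```text
clock: 15.88
position: [489.4, 360.5, 146.0]
tcp_rot: [-1.839, -2.546, 0.003]
force: [0.2, -0.4, 0.2]
opening: 0.1
grip_force: 0.0
```

Run:
```python
from h import *
s=sense();R=cv2.Rodrigues(s['tcp_rot'])[0];print(s['position'],np.degrees(np.arctan2(R[1,0],R[0,0])),R[:,2],s['joint_positions'][5])
p=s['position'][:2]-[457.8,302.8];a=np.arctan2(R[1,0],R[0,0])-np.pi/2
print('radial,tang',p@[np.cos(a),np.sin(a)],p@[-np.sin(a),np.cos(a)])
```

```text
[489.4288158  360.49823507 145.99966609] 108.33184777061284 [-1.65608610e-03 -9.38688370e-04 -9.99998188e-01] 0.24317493444356045
radial,tang 48.170935871762175 44.82219602156283
```

Emit:
drive_tool(rows="0 0 1 0; 0 0 1 0; 0 0 1 0; 0 0 1 0; 0 0 0.6 0")

```text
clock: 16.3
position: [488.5, 359.9, 52.7]
tcp_rot: [-1.838, -2.546, 0.005]
force: [-0.5, 0.1, -1.1]
opening: -0.2
grip_force: 0.0
```

Emit:
drive_tool(rows="0 0 0 0; 0 0 0 0; -0.5 0 0 0; -0.5 0 0 0; -0.15 0 0 0")

```text
clock: 16.72
position: [498.8, 337.9, 56.7]
tcp_rot: [1.837, 2.547, 0.003]
force: [0.3, 0.9, -0.4]
opening: -0.1
grip_force: 0.0
```

Emit:
drive_tool(rows="-0.1 0 0 0; 0 0 0 0; 0 0 0 0")

```text
clock: 16.97
position: [498.3, 337.0, 55.8]
tcp_rot: [1.837, 2.548, 0.001]
force: [-0.2, -0.4, 0.3]
opening: 0.1
grip_force: 0.0
```

Run:
```python
from h import *
s=snap('side');print(sense()['position'])
b=cv2.resize(s['pixels'][200:320,190:310],None,fx=4.8,fy=4.8,interpolation=2);cv2.imwrite('pics/p3.png',b[:,:,::-1])
```

```text
[498.13444183 337.13546023  55.68662417]
```

View pics/p3.png

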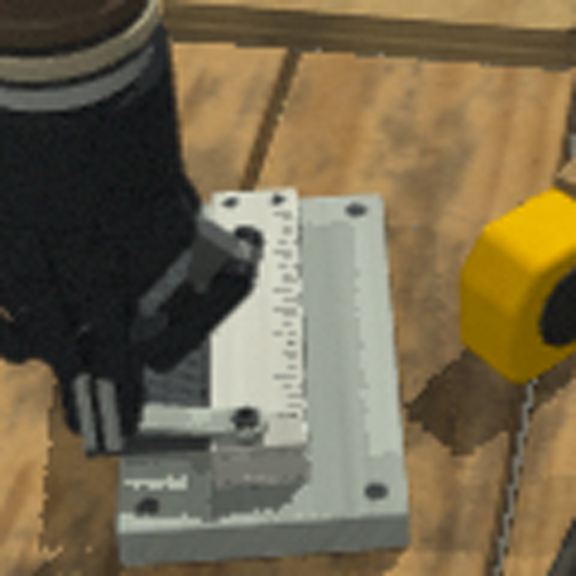

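The fingertips stand beside the tab, on its +y side, around (100,430). The lever hasn't moved, so I'll sweep along the arc.

Emit:
drive_tool(rows="-0.1 0 0.05 0; -0.295 0.1 0 1; -0.295 0.1 0 1; -0.295 0.1 0 1; 0 0 0 0")

```text
clock: 17.43
position: [508.0, 318.7, 54.1]
tcp_rot: [2.266, 2.176, -0.001]
force: [0.1, -0.2, -0.1]
opening: 0.2
grip_force: 0.0
```

```bash
cat > chk.py <<'E'
from h import *
s=sense();R=cv2.Rodrigues(s['tcp_rot'])[0];a=np.arctan2(R[1,0],R[0,0])-np.pi/2
p=s['position'][:2]-[457.8,302.8]
print(s['position'],'a',np.degrees(a),'q if aligned',np.degrees(a)+90-27.8,'radial,tang',p@[np.cos(a),np.sin(a)],p@[-np.sin(a),np.cos(a)],'Ft',s['force'],s['force'][:2]@[-np.sin(a),np.cos(a)])
E
python3 chk.py
```

```text
[508.02300753 318.6851992   54.10596754] a -2.3075476298121065 q if aligned 59.8924523701879 radial,tang 49.542689282379605 17.894467783649556 Ft [ 0.13782533 -0.238883   -0.07517543] -0.23313996658534483
```

Emit:
drive_tool(rows="-0.35 0.05 0 1; -0.3 0.08 0 1; -0.3 0.08 0 1; -0.3 0.08 0 1; 0 0 0 0")

```text
clock: 17.85
position: [508.3, 293.2, 54.2]
tcp_rot: [2.716, 1.579, -0.0]
force: [-0.7, 0.5, -0.2]
opening: 0.4
grip_force: 0.0
```

```bash
python3 chk.py
python3 - <<'E'
from h import *
s=snap('side')
b=cv2.resize(s['pixels'][200:320,190:310],None,fx=4.8,fy=4.8,interpolation=2);cv2.imwrite('pics/p4.png',b[:,:,::-1])
E
```

```text
[508.28757382 293.15877969  54.19392512] a -29.642981278144223 q if aligned 32.55701872185578 radial,tang 48.64845917239434 16.591433301747948 Ft [-0.72533319  0.50365588 -0.20532287] 0.07899404882185623
```

View pics/p4.png

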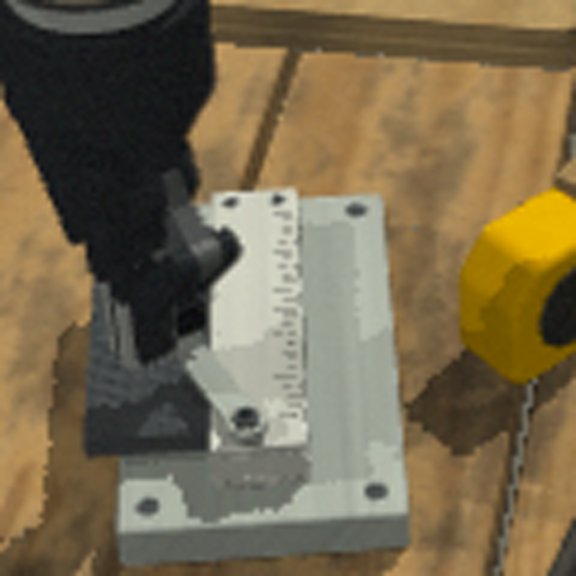

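The lever is following the fingers, with the tab ahead of them near (190,320). About 33° remain.

Emit:
drive_tool(rows="-0.295 0.08 0 1; -0.295 0.08 0 1; -0.295 0.08 0 1; -0.295 0.08 0 1; 0 0 0 0")

```text
clock: 18.32
position: [498.2, 271.9, 54.5]
tcp_rot: [-3.012, -0.891, -0.001]
force: [-0.2, -0.1, -0.4]
opening: 0.1
grip_force: 0.0
```

Emit:
drive_tool(rows="-0.2 0.05 0 0.7; 0 0 0 0; 0 0 0 0")

```text
clock: 18.57
position: [498.2, 270.8, 55.0]
tcp_rot: [-3.043, -0.77, -0.012]
force: [4.9, 3.4, -2.9]
opening: 0.3
grip_force: 2.8
```

```bash
python3 chk.py
```

```text
[498.2297413  270.8257807   55.03588865] a -61.61250832273522 q if aligned 0.5874916772647758 radial,tang 47.35099497915809 20.36658921853931 Ft [ 4.9107809   3.41087876 -2.90691218] 5.941912676627614
```

Emit:
drive_tool(rows="0.5 0 0 0; 0.7 0 0 0; 0 0 -1 0; 0 0 -1 0; 0 0 -1 0")

```text
clock: 18.98
position: [516.2, 280.1, 114.2]
tcp_rot: [3.045, 0.769, -0.004]
force: [0.5, 0.2, 0.3]
opening: -0.4
grip_force: 0.0
```

Emit:
drive_tool(rows="0 0 -1 0; 0 -1 -1 0; 0 -1 -1 0; 0 -1 -1 0; 0 -1 0 0")

```text
clock: 19.4
position: [481.4, 353.2, 199.4]
tcp_rot: [-3.044, -0.767, -0.012]
force: [1.7, 0.8, 0.3]
opening: 0.0
grip_force: 0.0
```

Run:
```python
from h import *
t=snap('top');s=snap('side')
a=cv2.resize(t['pixels'][140:260,170:285],None,fx=2.8,fy=2.8,interpolation=2)
b=cv2.resize(s['pixels'][230:325,205:300],None,fx=4.6,fy=4.6,interpolation=2)
h=max(a.shape[0],b.shape[0]);c=np.zeros((h,a.shape[1]+b.shape[1],3),np.uint8);c[:a.shape[0],:a.shape[1]]=a;c[:b.shape[0],a.shape[1]:]=b
cv2.imwrite('pics/p5.png',c[:,:,::-1]);print(sense()['position'])
```

```text
[478.55379896 353.53335014 195.96821113]
```

View pics/p5.png

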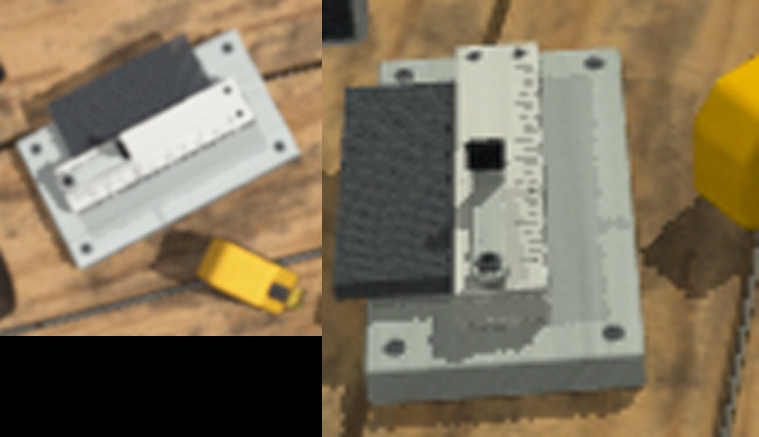

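The top view shows no leaf standing in front of the beam, and the lever lies along it. The side view has the screw at (488,264) and the tab at (485,155). I'll check the lever angle and whether the plate has shifted.

Run:
```python
from pose import *
s=dict(np.load('last_side.npz'));t=dict(np.load('last_top.npz'))
S=lambda p:np.array([p])/4.6+[205,230]-.4
a=onz(s,S((488,263)),50)[0];h=cv2.cvtColor(s['pixels'],cv2.COLOR_RGB2GRAY)
y0=slice(255,272);m=h[y0,232:250]<40;v,u=np.nonzero(m);uv=np.array([[u.mean()+232,v.mean()+255]]);print(uv,m.sum())
b=onz(s,uv,61.5)[0];d=b-a;print(a,b,np.hypot(*d[:2]),'q',np.degrees(np.arctan2(d[1],d[0]))+90-27.8)
T=lambda p:np.array([p])/2.8+[170,140]-.3
d=onz(t,T((123,149)),61.5)[0]-onz(t,T((68,181)),50)[0];print('top q',np.hypot(*d[:2]),np.degrees(np.arctan2(d[1],d[0]))+90-27.8)
y=np.radians(27)
for n,c in((t,[487.6,239.7]),(s,[483.5,242.4])):
    print(edges(n,c,y,20,55,95,['-x','+y','-y'],5),edges(n,c,y,41,18,76,['-x','+x'],4))
```

```text
[[240.  263.5]] 42
[341.66789511 256.36009509  50.        ] [480.30908588 261.83344881  61.5       ] 138.7491887493399 q 64.4607804916874
top q 48.22162770613468 0.13965489140835885
{'-x': (np.float64(2.37), np.float64(-0.0137), np.int64(30)), '+y': (np.float64(0.25), np.float64(0.0205), np.int64(33)), '-y': (np.float64(0.57), np.float64(0.0148), np.int64(35))} {'-x': (np.float64(2.5), np.float64(-0.0183), np.int64(35)), '+x': (np.float64(2.67), np.float64(-0.0162), np.int64(35))}
{'-x': (np.float64(2.52), np.float64(-0.0182), np.int64(31)), '+y': (np.float64(-1.71), np.float64(0.0124), np.int64(32)), '-y': (np.float64(-0.25), np.float64(0.0113), np.int64(14))} {'-x': (np.float64(2.25), np.float64(-0.0133), np.int64(27)), '+x': (np.float64(1.82), np.float64(-0.0183), np.int64(28))}
```

```bash
python3 -c "
from h import *
print(r.sign_off())"
```

```text
the job is handed in; nothing more can be done
None
```

The job is handed in: all 15 leaves look flush and the lock lever is fully home (about 0.1° in the top view, pressed to its stop with 6 N). The plate slid about 2 mm towards its +x during the leaf pushes, and I did not push it back.

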